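# Close and lock the slide stainer

### The job

Gently lower the open cover of the slide stainer until it is fully down on its stop, without letting it slam. Then turn the black lock collar on the cover clockwise (seen from above it) until its pointer is in line with the raised bar that marks locked, not past it, and let go. Leave the pots, the jar and the slide tray where they stand.

Things in the scene. Friction and masses are not known exactly. Their poses are not given: they have to be found in the camera images.
- stainer: White wedge-shaped housing, fixed to the bench, 205 x 240 mm; origin at bench height (housing x -65 to +140, y -120 to +120 mm); x, y level, z up. Its deck slopes 30 degrees: low at -x (towards the robot, 65 mm high), high at +x (160 mm). The cover's hinge runs along y.
- hinge (a point): Middle of the cover's hinge line, on the housing at (100, 0, 170) mm of stainer; axes as stainer.
- cover (a joint): Angle of the flat pale cover, rad: 0 = fully down on its stop (sloping 30 degrees down towards the robot), up to 1.35 = open. Stiff hinge: it stays where it is left; moving it takes up to about 10 N at the tab. Plate 226 mm wide, 12 mm thick, reaching 10 to 198 mm from the hinge.
- cover_tab (a point): Middle of the grey grip tab on the cover's free front edge. Axes of the cover: -x from the hinge down along it, y along the hinge, z out of its upper face; point at (-230, 0, 7) mm from the hinge. Tab 30 mm wide (y), 14 mm thick, 198 to 252 mm from the hinge; free in front of the housing. Can be pinched on its sides (along y), tool upright or tilted up to square with the cover.
- collar (a joint): Angle of the lock collar, rad: 0 = pointer at the round dot (open), grows clockwise seen from above the cover; 1.35 = pointer in line with the raised bar (locked); it can be turned too far, up to 1.9. It stays where it is left (friction about 0.12 N m).
- collar_top (a point): Centre of the top of the black fluted collar; z is its axis, square to the cover (leaning 30 degrees to the robot when the cover is down), 87 mm from the hinge along the cover's -x. Collar 56 mm across; top 36 mm above the cover's upper face (48 mm above the hinge plane), underside 2 mm above the face. A fixed hub 34 mm across in its bore stands 2 mm proud. Turns with the collar.
- collar_pointer (a point): Tip of the collar's only pointer, a black nub 10 mm wide that sticks out 18 mm from the collar's side, close to the cover: from 2.5 to 7.5 mm above the cover's upper face. The point is 46 mm from the collar's axis. A pale line on the nub and on the collar's top show the same direction.
- locked_mark (a point): Middle of the raised dark steel bar that marks locked, on the cover between collar and hinge: 22 x 10 mm, 3 mm high, 60 mm from the collar's axis straight towards the hinge. (The open mark is a round steel dot 12 mm across, at the robot's left of the collar.)
- pot_a: Bystander: upright specimen pot, 40 mm across, 90 mm high, origin under its centre.
- pot_b: Bystander: another such pot.
- jar: Bystander: amber glass reagent jar, 60 mm across, 100 mm high, origin under its centre.
- tray: Bystander: flat wooden slide tray, 200 x 160 x 16 mm, origin under its centre.

How it is judged:
On the way, in this order (a step that is already met when the one before it is completed fails the run):
1. the cover is fully down on its stop (value of joint cover below 0.03 rad), for 0.2 s.
2. with the cover down, the collar's pointer is in line with the locked bar (value of joint cover below 0.03 rad and value of joint collar between 1.25 and 1.45 rad), for 0.2 s.
At the end, for the whole second after the job is handed in: The cover is down on its stop (within 0.03 rad) and the lock collar is at rest at the locked mark (1.35 rad, within 0.10 rad) (all of step 2 and velocity of joint collar between -0.05 and 0.05 rad/s); the robot touches nothing.
It fails at once if the cover slams: it comes down faster than 1 rad/s in the last 0.25 rad (value of joint cover below 0.25 rad and velocity of joint cover below -1 rad/s).
It fails at once if a specimen pot (pot_a) is moved more than 30 mm or toppled (distance of pot_a from where it was at the start of the episode above 0.03 m or angle between pot_a's own z axis and vertical above 0.5 rad).
It fails at once if a specimen pot (pot_b) is moved more than 30 mm or toppled (distance of pot_b from where it was at the start of the episode above 0.03 m or angle between pot_b's own z axis and vertical above 0.5 rad).
It fails at once if the reagent jar (jar) is moved more than 30 mm or toppled (distance of jar from where it was at the start of the episode above 0.03 m or angle between jar's own z axis and vertical above 0.5 rad).
It fails at once if the slide tray (tray) is moved more than 30 mm or toppled (distance of tray from where it was at the start of the episode above 0.03 m or angle between tray's own z axis and vertical above 0.5 rad).
It also fails if it takes over 61 s, if anything falls off the work surface, if the arm or the gripper's body presses on something with over 40 N, if the wrist force passes 120 N, or if a joint passes its speed limit or range.

### The arm

A 6-joint arm with a two-finger parallel gripper is mounted at the origin on the work surface. World frame = base frame: x ahead of the robot, y to its left, z up, the work surface at z = 0. Lengths are in m, angles in rad, forces in N, time in s.
With the tool pointing down it reaches from about 0.275 to 0.75 m from the base axis. Payload 10.2 kg.
Tool frame: the origin (TCP) lies midway between the tips of the shut fingers; the grasp point (between the pads) lies 19 mm behind it (env.hold_point_z is the distance from the TCP to the grasp point, in m); z points along the fingers, y is the line along which they close (so a half turn about z gives the same grasp; the last joint's range is limited). The gripper opens to 85 mm and grips with 20 to 120 N. Pads are 22 mm wide; open, the fingers measure 114 mm over their backs; the gripper's body (76 mm by 85 mm) begins 54 mm behind the grasp point. The pads swing forward as they close: fully open they stand 13 mm farther back than shut.
Start: joints at [-1.443, 0.313, 1.498, -0, 1.331, -0.223], TCP at [0.18, -0.493, 0.231] pointing down, gripper open.
Joint ranges: [-2.94, 2.94], [-0.97, 2.17], [0.19, 2.56], [-1.23, 4.37], [0.02, 3.11], [-2.88, 2.88]. Speed limits (rad/s): [2.39, 2.39, 3.01, 3.14, 3.14, 3.14].

### API

Orientations are given as a unit quaternion [x, y, z, w].
In Python, from bench import env, kinematics, monitor, eyes, job gives the robot as it stands. The module is installed in compiled form; this text tells all that it offers. Calls block until the motion is done:
- env.reach(position, orientation): joint-space move of the TCP to a pose.
- env.movel(position, velocity=0.15, frame=None, guard=None): straight line of the TCP; frame=None keeps the orientation; velocity is the mean speed in m/s. With guard (N) it stops when the force on the tool has changed by that much, and returns True; else False.
- env.set_joints(angles): joint-space move.
- env.release() and env.close_gripper(effort=None): open the fingers fully, or close them until they stop; effort is the grip in N (None keeps the last).
- env.hold(seconds).
- kinematics.ik(position, orientation): joint angles nearest the present ones, or None.
- monitor.sense(): the state.
- eyes.grab_frame(name): name is "side" or "top"; returns a dict with "frame" (420x560x3 uint8, red, green, blue), "mtx" (3x3 intrinsics, pixels), "view" (4x4, takes a point from world to camera coordinates). Camera axes: x right, y down, z forward; pixel columns grow to the right and rows downward; lengths in m; the calibration is good to about 2 mm. A picture is of the moment at which its call begins. There is no depth.
A pose or a line that the arm cannot do raises env.MotionError and nothing moves.
- job.hand_in(): hands the job in; it is judged then, once.
The state is a dict: "clock": time; "joints": joint angles; "qvel": joint speeds; "joint_efforts": joint torques, N m; "position": TCP position; "ee_rot": TCP orientation; "contact_force": force on the tool from outside, world axes, zero at the start; "ft_torque": the same for the moment, N m; "finger_gap": opening from 0.0 (shut) to 1.0 (fully open); "gripper_force": force on a finger pad.
Only numpy, scipy, OpenCV 4.12 (cv2) and the standard library are available. Lean on these libraries where they do the work, as an engineer would, in place of code of your own. Each camera call takes 0.05 s, during which the arm holds its last target. There are 200 camera calls.

## Working session

There is one attempt and no reset: what is moved stays moved. The work goes in short steps, each a Python script; the robot and the scene stay as the last script left them, time stands still between calls to the robot, and variables do not carry over. Pictures are saved under pics/ and viewed, at most 10 in all, crops included, and the job is handed in when it is done.

```bash
mkdir -p pics
python3 - <<'E'
from bench import env,monitor,eyes
import cv2,numpy as np
for n in("side","top"):
    f=eyes.grab_frame(n); cv2.imwrite(f"pics/{n}0.png",cv2.resize(f["frame"][:,:,::-1],(800,600),interpolation=cv2.INTER_CUBIC))
    print(n,f["mtx"].tolist(),np.round(f["view"],4).tolist())
s=monitor.sense();print(s["clock"],s["position"],s["ee_rot"],env.hold_point_z)
E
```

```text
side [[428.50257073891476, 0.0, 275.55259887411387], [0.0, 428.50257073891476, 206.5147964343663], [0.0, 0.0, 1.0]] [[-0.6999, -0.7141, -0.0155, 0.5058], [-0.3994, 0.4093, -0.8204, 0.3321], [0.5922, -0.5679, -0.5716, 0.9119], [0.0, 0.0, 0.0, 1.0]]
top [[467.234358551245, 0.0, 282.15107660284133], [0.0, 467.234358551245, 204.80868386967674], [0.0, 0.0, 1.0]] [[-0.0224, -0.9995, -0.021, 0.1242], [-0.9974, 0.0238, -0.0684, 0.6298], [0.0689, 0.0194, -0.9974, 1.1059], [0.0, 0.0, 0.0, 1.0]]
0.1 [ 0.18036634 -0.49279984  0.23079909] [ 9.84658482e-01  1.74491649e-01  1.23380377e-05 -5.81389488e-04] 0.0187
```

View pics/side0.png

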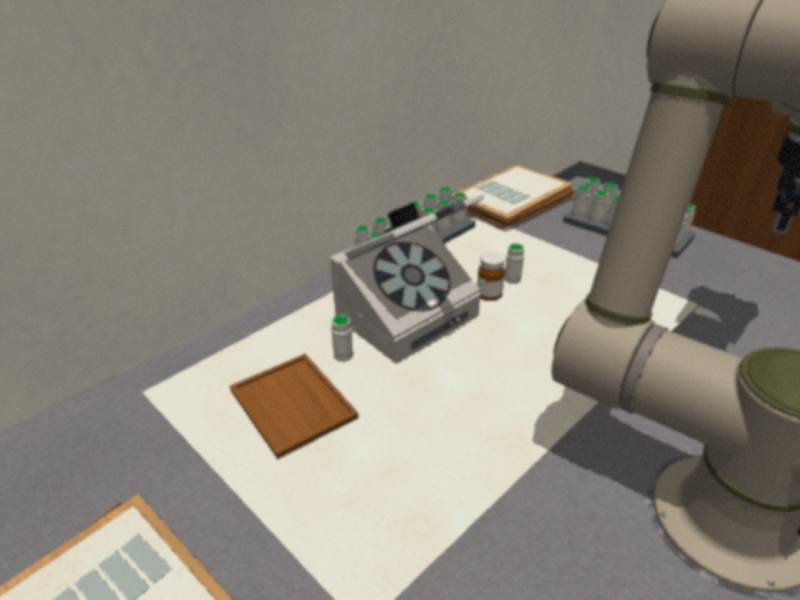

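View pics/top0.png

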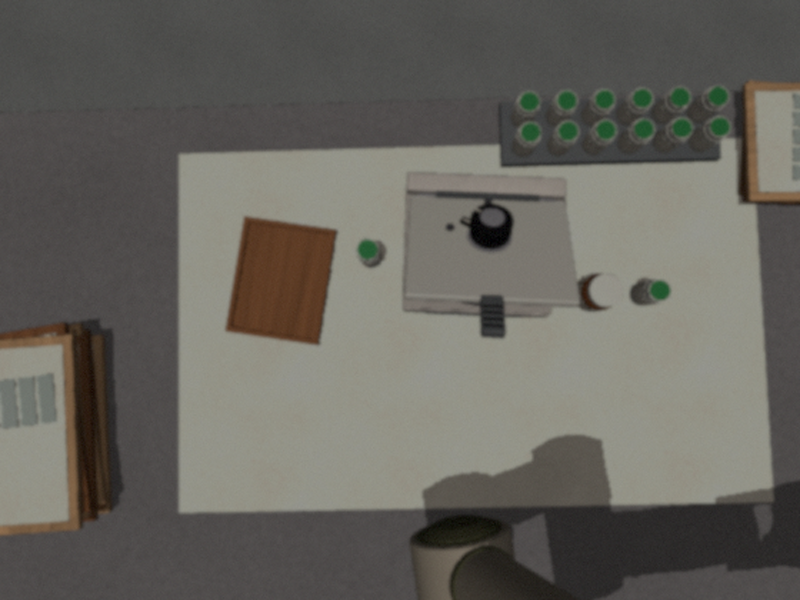

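The side view shows the cover almost edge-on (335,255)–(485,200), with the collar behind it at (403,215). The top view shows the tab at (492,315) and the collar at (491,225). I'll enlarge both.

Run:
```python
from bench import eyes
import cv2,numpy as np
def crop(n,x0,y0,w,h,k):
    a=np.mean([eyes.grab_frame(n)["frame"].astype(float) for _ in range(3)],0)
    a=np.clip(a*1.3,0,255).astype(np.uint8)[y0:y0+h,x0:x0+w,::-1]
    return cv2.resize(a,None,fx=k,fy=k,interpolation=cv2.INTER_CUBIC)
cv2.imwrite("pics/s1.png",crop("side",222,125,125,135,4.4))  
cv2.imwrite("pics/t1.png",crop("top",270,105,150,140,4))
```

```text
(no output)
```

View pics/s1.png

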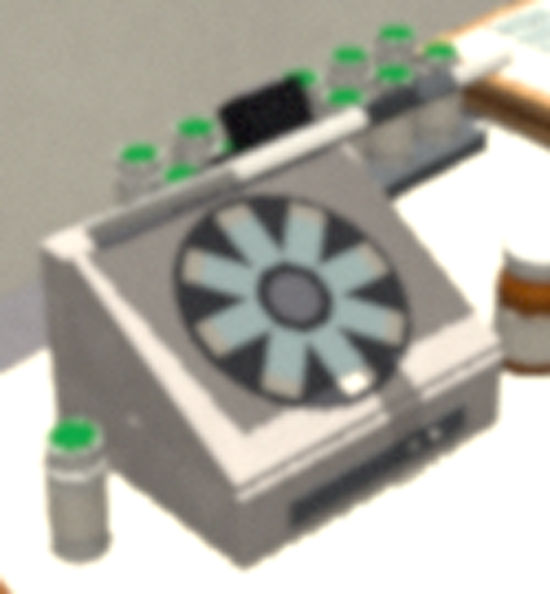

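View pics/t1.png

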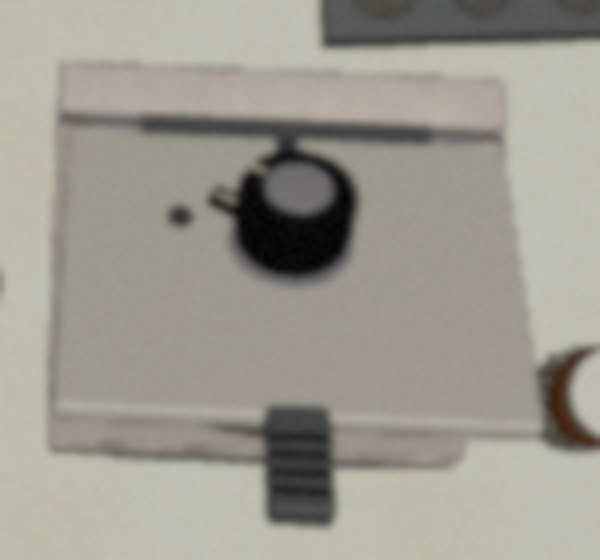

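```bash
cat > h.py <<'E'
import numpy as np
from scipy.spatial.transform import Rotation as R
def hinge(p):  return stn(p,[100,0,170])
def stn(p,v):
    return np.array([p[0],p[1],0])+R.from_euler('z',p[2]).apply(np.array(v)/1000)
def cov(p,v):  # cover coords (mm from hinge), p[3]=angle
    # cover 0: -x points down 30deg towards robot (cover x up-slope); opening lifts the free end
    v=R.from_euler('y',p[3]-np.pi/6).apply(np.array(v,float))+[100,0,170]
    return stn(p,v)
def proj(f,X):
    c=f["view"][:3,:3]@X+f["view"][:3,3]; q=f["mtx"]@c; return q[:2]/q[2]
E
python3 - <<'E'
from h import *
from bench import eyes
from scipy.optimize import least_squares
F={n:eyes.grab_frame(n) for n in("side","top")}
S=lambda u,v:((u+.5)/4.4-.5+222,(v+.5)/4.4-.5+125)
T=lambda u,v:((u+.5)/4-.5+270,(v+.5)/4-.5+105)
pts=[("side",stn,(-65,120,0),S(243,568)),("side",stn,(-65,120,65),S(240,488)),("side",stn,(-65,-120,65),S(498,354)),("side",stn,(-65,-120,0),S(498,420)),
("top",stn,(140,120,160),T(62,62)),("top",stn,(140,-120,160),T(505,78)),("top",stn,(-65,120,65),T(50,450)),
("top",cov,(-252,15,7),T(267,521)),("top",cov,(-252,-15,7),T(333,523)),("top",cov,(-198,113,6),T(57,407)),("top",cov,(-198,-113,6),T(547,435)),
("top",cov,(-87,0,50),T(300,190)),("top",cov,(-27,0,15),T(287,143)),("top",cov,(-87,60,13),T(180,215)),
("side",cov,(-198,113,6),S(240,170)),("side",cov,(-198,-113,6),S(508,58))]
def res(p): return np.concatenate([proj(F[n],g(p,v))-q for n,g,v,q in pts])
r=least_squares(res,[.55,0,0,1.2],loss='soft_l1')
print(r.x);
for a,b in zip(pts,res(r.x).reshape(-1,2)):print(a[0],a[2],b.round(1))
p=r.x;np.save("p.npy",p)
print("hinge",hinge(p),"tab",cov(p,(-230,0,7)),"tab down",cov([*p[:3],0],(-230,0,7)),"collar down",cov([*p[:3],0],(-87,0,48)))
# pointer tip from top
tip=T(216,193)
import numpy as np
for th in np.arange(-.2,1.5,.1):
    X=cov(p,(-87+46*np.sin(th),46*np.cos(th),17));print(round(th,1),(proj(F["top"],X)-tip).round(1),end=" ")
E
```

```text
[ 0.66137848 -0.01349677 -0.06829273  1.11953458]
side (-65, 120, 0) [-0.  1.]
side (-65, 120, 65) [0.3 1.2]
side (-65, -120, 65) [ 1.9 -1.5]
side (-65, -120, 0) [0.5 0.7]
top (140, 120, 160) [-0.1 -1.8]
top (140, -120, 160) [ 1.3 -1.4]
top (-65, 120, 65) [-0.5 -1.6]
top (-252, 15, 7) [ 0.2 -0.8]
top (-252, -15, 7) [ 0.7 -0.6]
top (-198, 113, 6) [-1.   1.5]
top (-198, -113, 6) [-0.8 -0.1]
top (-87, 0, 50) [ 0.1 -1.5]
top (-27, 0, 15) [0.5 1.4]
top (-87, 60, 13) [-2.3  4.2]
side (-198, 113, 6) [0.  1.1]
side (-198, -113, 6) [ 2.  -0.8]
hinge [ 0.76114537 -0.02032074  0.17      ] tab [ 0.57515549 -0.0075992   0.30488857] tab down [ 0.558932   -0.00648953  0.06106218] collar down [ 0.66203274 -0.01354152  0.16806922]
-0.2 [-3.6 12. ] -0.1 [-4.  10.3] 0.0 [-4.1  8.6] 0.1 [-4.   6.9] 0.2 [-3.6  5.3] 0.3 [-3.1  3.7] 0.4 [-2.3  2.2] 0.5 [-1.3  0.7] 0.6 [-0.1 -0.6] 0.7 [ 1.3 -1.9] 0.8 [ 2.8 -3. ] 0.9 [ 4.5 -4. ] 1.0 [ 6.4 -4.9] 1.1 [ 8.3 -5.6] 1.2 [10.4 -6.2] 1.3 [12.5 -6.6] 1.4 [14.7 -6.9]
```

```bash
cat >> h.py <<'E'
def tool(p,phi,k=1.0):
    return (R.from_euler('z',p[2])*R.from_euler('y',k*(phi-np.pi/6))*R.from_euler('x',np.pi))
def tabpose(p,phi,back=0.,r=-232,k=1.0):
    q=tool(p,phi,k); z=q.apply([0,0,1])
    return cov([*p[:3],phi],(r,0,7))+z*(0.0187-back), q.as_quat()
E
python3 - <<'E'
from h import *
from bench import env,monitor,kinematics,eyes
import cv2
p=np.load("p.npy")
for a in np.linspace(p[3],-.03,6):
    print(round(a,2),[None if j is None else np.round(j,2).tolist() for j in [kinematics.ik(*tabpose(p,a))]])
env.reach([.40,-.15,.45],tool(p,np.pi/6).as_quat())
P,Q=tabpose(p,p[3],.10); env.reach(P,Q)
P,Q=tabpose(p,p[3]); print("guard",env.movel(P,velocity=.06,guard=12))
f=np.hstack([cv2.resize(eyes.grab_frame(n)["frame"][y:y+130,x:x+130,::-1],(400,400),interpolation=cv2.INTER_CUBIC) for n,x,y in(("side",240,80),("top",280,130))])
cv2.imwrite("pics/g1.png",f);s=monitor.sense();print(s["clock"],s["position"]-P,s["contact_force"])
E
```

```text
1.12 [[-0.19, 0.75, 0.78, -0.08, 2.2, 1.42]]
0.89 [[-0.2, 0.56, 1.15, -0.05, 1.8, 1.43]]
0.66 [[-0.22, 0.44, 1.44, -0.02, 1.4, 1.42]]
0.43 [[-0.24, 0.37, 1.68, 0.02, 1.0, 1.39]]
0.2 [[-0.25, 0.39, 1.87, 0.11, 0.57, 1.3]]
-0.03 [[-0.27, 0.48, 1.99, 0.68, 0.16, 0.73]]Traceback (most recent call last):
  File "<stdin>", line 8, in <module>
bench.MotionError: the arm cannot take that pose within its joint ranges
```

Run:
```python
from h import *
from bench import env,monitor,kinematics,eyes
import cv2
p=np.load("p.npy");k=.5
for a in np.linspace(p[3],-.03,4):
    print(round(a,2),[None if j is None else np.round(j,2).tolist() for j in [kinematics.ik(*tabpose(p,a,k=k))]])
P,Q=tabpose(p,p[3],.10,k=k); env.reach(P,Q)
P,Q=tabpose(p,p[3],k=k); print("guard",env.movel(P,velocity=.06,guard=12))
f=np.hstack([cv2.resize(eyes.grab_frame(n)["frame"][y:y+130,x:x+130,::-1],(400,400),interpolation=cv2.INTER_CUBIC) for n,x,y in(("side",240,80),("top",280,130))])
cv2.imwrite("pics/g1.png",f);s=monitor.sense();print(s["clock"],s["position"]-P,s["contact_force"])
```

```text
1.12 [[-0.2, 0.56, 1.01, -0.04, 1.86, 1.43]]
0.74 [[-0.22, 0.41, 1.42, -0.02, 1.41, 1.42]]
0.35 [[-0.24, 0.4, 1.69, 0.02, 0.97, 1.39]]
-0.03 [[-0.24, 0.52, 1.8, 0.09, 0.55, 1.33]]
guard False
5.1083 [ 7.04998099e-05 -2.09886315e-05  1.16534335e-04] [-0.50697985 -0.01376655  0.73707628]
```

View pics/g1.png

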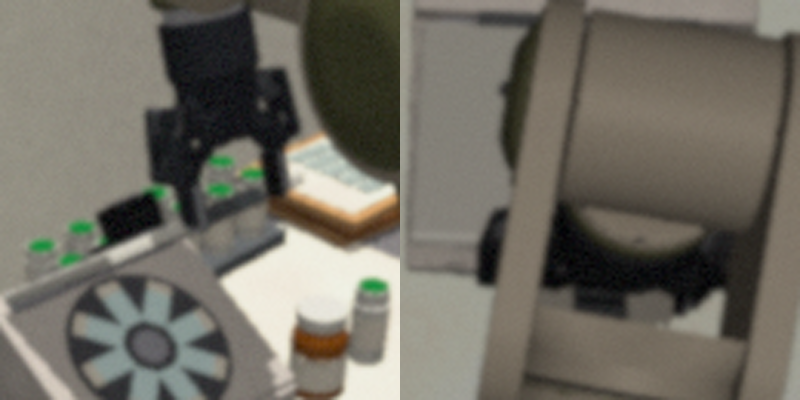

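The side crop shows the finger tips at (195,215) and (270,190), either side of the dark tab at about (225,210). I'll close and check the gap.

Run:
```python
from h import *
from bench import env,monitor,kinematics,eyes
p=np.load("p.npy");k=.5
env.close_gripper(40)
s=monitor.sense();print(s["clock"],s["finger_gap"],s["gripper_force"],s["contact_force"].round(1))
if .25<s["finger_gap"]<.5:
    for a in np.linspace(p[3],.9,4)[1:]:
        P,Q=tabpose(p,a,k=k); g=env.movel(P,velocity=.05,frame=Q,guard=35)
        s=monitor.sense();print(round(a,2),g,s["clock"],s["finger_gap"],s["contact_force"].round(1),(s["position"]-P).round(4))
        if g:break
import cv2
f=np.hstack([cv2.resize(eyes.grab_frame(n)["frame"][y:y+130,x:x+130,::-1],(400,400),interpolation=cv2.INTER_CUBIC) for n,x,y in(("side",240,80),("top",280,130))])
cv2.imwrite("pics/g2.png",f)
```

```text
5.6583 0.34627777651512753 44.849692583084106 [-0.8  5.8  0.1]
1.05 False 6.1417 0.34014228285292064 [-2.3  5.6  0.4] [-0.0002  0.0009  0.0001]
0.97 False 6.625 0.34050168651112295 [-3.5  6.2  0.9] [-0.0003  0.0009  0.0001]
0.9 False 7.1083 0.3440344001014638 [-3.8  5.9  0.5] [-0.0004  0.0009 -0.0001]
```

View pics/g2.png

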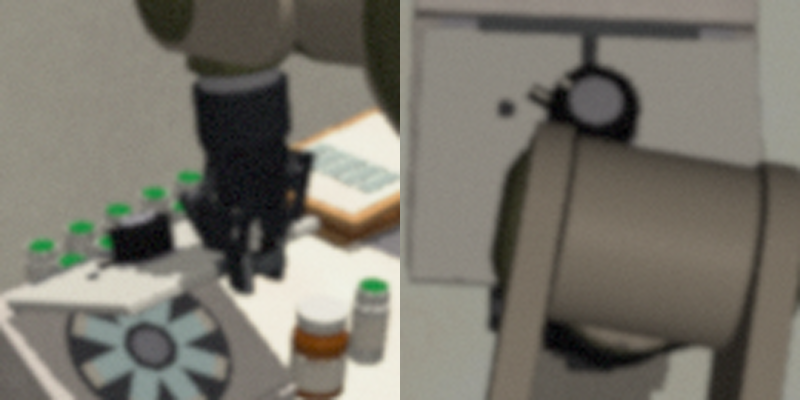

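The tab is held (gap 0.34) and the cover is following the arm down, with its upper face now visible at (90,285). Continuing down.

Run:
```python
from h import *
from bench import env,monitor,kinematics,eyes
p=np.load("p.npy");k=.5
def go(angs,v,gd):
    for a in angs:
        P,Q=tabpose(p,a,k=k); g=env.movel(P,velocity=v,frame=Q,guard=gd)
        s=monitor.sense();print(round(a,2),g,s["clock"].round(2),s["finger_gap"].round(3),s["contact_force"].round(1),(s["position"]-P).round(4))
        if g:return True
go(np.linspace(.9,.1,11)[1:],.06,30) or go([.06,.03,.0,-.02,-.04],.03,15)
```

```text
Traceback (most recent call last):
AttributeError: 'float' object has no attribute 'round'
```

Run:
```python
from h import *
from bench import env,monitor,kinematics,eyes
p=np.load("p.npy");k=.5
def go(angs,v,gd):
    for a in angs:
        P,Q=tabpose(p,a,k=k); g=env.movel(P,velocity=v,frame=Q,guard=gd)
        s=monitor.sense();print(round(a,2),g,round(s["clock"],2),round(s["finger_gap"],3),s["contact_force"].round(1),(s["position"]-P).round(4))
        if g:return True
go(np.linspace(.9,.1,11)[1:],.06,30) or go([.06,.03,.0,-.02,-.04],.03,15)
```

```text
0.82 False 7.92 0.342 [-3.5  5.6 -1.6] [-0.0005  0.0009 -0.0004]
0.74 False 8.38 0.343 [-2.9  6.5 -2.9] [-0.0005  0.0009 -0.0006]
0.66 False 8.83 0.344 [-2.2  6.5 -3.5] [-0.0004  0.0009 -0.0007]
0.58 False 9.29 0.342 [-0.1  7.1 -4.1] [-0.0004  0.0009 -0.0007]
0.5 False 9.75 0.346 [ 0.   6.9 -3.7] [-0.0003  0.0009 -0.0006]
0.42 False 10.21 0.341 [ 1.7  6.6 -4.4] [-0.0002  0.0009 -0.0007]
0.34 False 10.67 0.344 [ 1.8  6.3 -4. ] [-0.0001  0.0009 -0.0006]
0.26 False 11.12 0.346 [ 1.8  7.1 -5. ] [-0.0001  0.0009 -0.0006]
0.18 False 11.58 0.343 [ 2.4  7.6 -5.2] [-0.0001  0.0008 -0.0006]
0.1 False 12.04 0.342 [ 1.8  8.5 -4.2] [-0.      0.0009 -0.0005]
0.06 False 12.5 0.343 [ 2.6  7.9 -4.2] [-0.      0.0009 -0.0004]
0.03 False 12.88 0.342 [ 2.2  7.7 -4.3] [-0.      0.0009 -0.0004]
0.0 False 13.27 0.345 [ 3.1  7.9 -3.8] [-0.      0.0008 -0.0005]
-0.02 True 13.47 0.345 [-1.9  0.4  6.3] [-0.0009  0.001   0.0014]
```

Run:
```python
from h import *
from bench import env,monitor,kinematics,eyes
import cv2
p=np.load("p.npy");k=.5
P,Q=tabpose(p,-.06,k=k); g=env.movel(P,velocity=.02,frame=Q,guard=18)
s=monitor.sense();print(g,s["clock"],s["contact_force"].round(1),(s["position"]-P).round(4))
env.hold(.3);s=monitor.sense();print(s["contact_force"].round(1),s["position"])
env.release()
P=np.array(s["position"])-R.from_quat(s["ee_rot"]).apply([0,0,.12]);env.movel(P,velocity=.15)
env.reach([.40,-.15,.45],tool(p,np.pi/6).as_quat())
env.reach([.25,-.35,.40],tool(p,np.pi/6).as_quat())
def crop(n,x0,y0,w,h,k):
    a=np.mean([eyes.grab_frame(n)["frame"].astype(float) for _ in range(3)],0)
    a=np.clip(a*1.3,0,255).astype(np.uint8)[y0:y0+h,x0:x0+w,::-1]
    return cv2.resize(a,None,fx=k,fy=k,interpolation=cv2.INTER_CUBIC)
cv2.imwrite("pics/s3.png",crop("side",222,125,125,135,4.4))  
cv2.imwrite("pics/t3.png",crop("top",270,105,150,140,4))
print(monitor.sense()["clock"])
```

```text
True 13.6917 [-3.5 -0.2  6.5] [-0.0059  0.0014  0.0093]
[-3.1 -0.7  6.3] [ 0.56353537 -0.00580818  0.03938241]
18.15
```

View pics/s3.png

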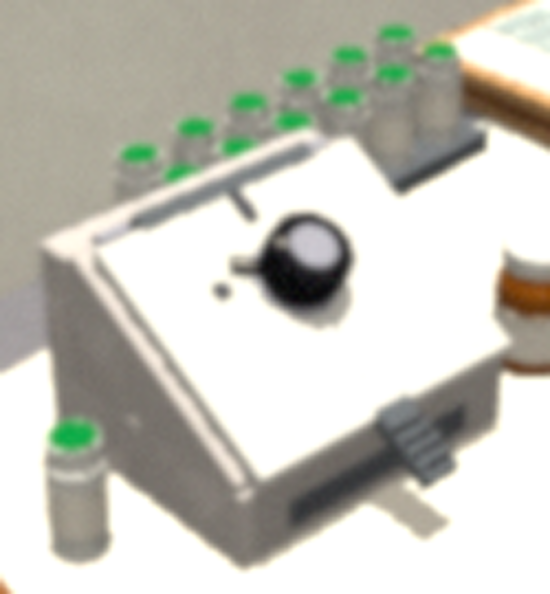

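View pics/t3.png

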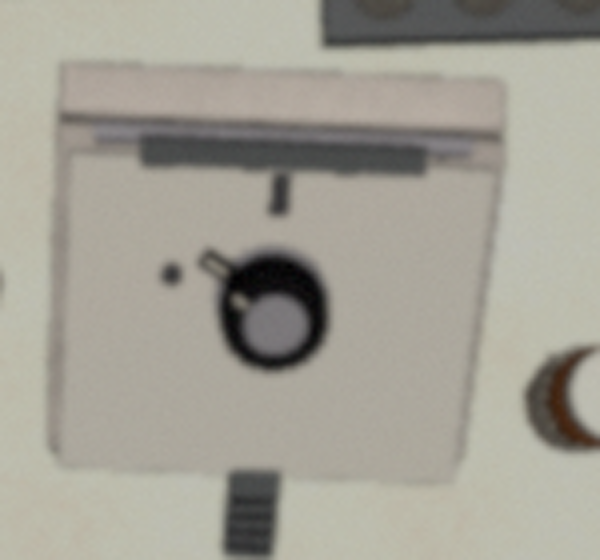

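Both views show the cover down. In the top crop the hub is at (276,325), the bar at (280,195), the dot at (171,274) and the pointer tip at (207,260). In the side crop they are at (315,245), (243,203), (222,290) and (235,265). Next I'll refit the pose and get the collar angle.

Run:
```python
from h import *
from bench import eyes,kinematics
from scipy.optimize import least_squares
F={n:eyes.grab_frame(n) for n in("side","top")}
S=lambda u,v:((u+.5)/4.4-.5+222,(v+.5)/4.4-.5+125)
T=lambda u,v:((u+.5)/4-.5+270,(v+.5)/4-.5+105)
c,s=np.cos,np.sin
pol=lambda r,a,z:(-87+r*c(a),r*s(a),z)   # a: ccw angle from hinge direction
pts=[("side",stn,(-65,120,0),S(243,568)),("side",stn,(-65,-120,0),S(498,420)),
("top",stn,(140,120,160),T(62,62)),("top",stn,(140,-120,160),T(505,78)),
("top",cov,(-252,15,14),T(224,553)),("top",cov,(-252,-15,14),T(271,556)),
("top",cov,(-87,0,50),T(276,325)),("top",cov,(-27,0,15),T(280,195)),("top",cov,pol(60,1.35,12.5),T(171,274)),
("side",cov,(-87,0,50),S(315,245)),("side",cov,(-27,0,15),S(243,203)),("side",cov,pol(60,1.35,12.5),S(222,290)),
("top","ptr",46,T(207,260)),("side","ptr",46,S(235,265))]
def X(p,g,v): return cov(p,pol(v,1.35-p[4],17)) if g=="ptr" else g(p,v)
def res(p): return np.concatenate([proj(F[n],X(p,g,v))-q for n,g,v,q in pts])
r=least_squares(res,[*np.load("p.npy")[:3],0,.3],loss='soft_l1')
p=r.x; print(p)
for a,b in zip(pts,res(p).reshape(-1,2)):print(a[0],a[2],b.round(1))
r=least_squares(lambda q:res([*q[:3],0,q[3]]),[*p[:3],p[4]],loss='soft_l1').x
print("cover=0:",r);p=np.array([*r[:3],0,r[3]]);np.save("p2.npy",p)
print("collar top",cov(p,(-87,0,48)))
for tilt in(0,.3,1):
  for a in np.arange(-1.6,1.7,.4):
    q=R.from_euler('z',p[2])*R.from_euler('y',-tilt*np.pi/6)*R.from_euler('zx',[a,np.pi])
    j=kinematics.ik(cov(p,(-87,0,40)),q.as_quat()); print(tilt,round(a,1),None if j is None else np.round(j,2))
```

```text
[ 0.65929373 -0.01339375 -0.06490798 -0.02501452  0.32216656]
side (-65, 120, 0) [0.6 1.4]
side (-65, -120, 0) [1.  0.9]
top (140, 120, 160) [-0.4 -0.7]
top (140, -120, 160) [ 1.1 -0.6]
top (-252, 15, 14) [-0.   0.3]
top (-252, -15, 14) [1.1 0.1]
top (-87, 0, 50) [0.2 0.3]
top (-27, 0, 15) [0.4 0.1]
top (np.float64(-73.8595987744175), np.float64(58.543401469599544), 12.5) [-1.3 -0.9]
side (-87, 0, 50) [0.6 0.2]
side (-27, 0, 15) [0.9 0.1]
side (np.float64(-73.8595987744175), np.float64(58.543401469599544), 12.5) [-0.9  0.5]
top 46 [-1.1 -0.7]
side 46 [-0.3  0.1]
cover=0: [ 0.6596363  -0.01314859 -0.06562311  0.30479771]
collar top [ 0.66029068 -0.01319159  0.16806922]
0 -1.6 [-0.2   0.68  1.12 -0.    1.35 -0.16]
0 -1.2 [-0.2   0.68  1.12 -0.    1.35  0.24]
0 -0.8 [-0.2   0.68  1.12 -0.    1.35  0.64]
0 -0.4 [-0.2   0.68  1.12 -0.    1.35  1.04]
0 -0.0 [-0.2   0.68  1.12 -0.    1.35  1.44]
0 0.4 [-0.2   0.68  1.12 -0.    1.35  1.84]
0 0.8 [-0.2   0.68  1.12 -0.    1.35  2.24]
0 1.2 [-0.2   0.68  1.12 -0.    1.35  2.64]
0 1.6 None
0.3 -1.6 [-0.2   0.59  1.27  0.02  1.12 -0.18]
0.3 -1.2 [-0.2   0.59  1.27  0.02  1.12  0.22]
0.3 -0.8 [-0.2   0.59  1.27  0.02  1.12  0.62]
0.3 -0.4 [-0.2   0.59  1.27  0.02  1.12  1.02]
0.3 -0.0 [-0.2   0.59  1.27  0.02  1.12  1.42]
0.3 0.4 [-0.2   0.59  1.27  0.02  1.12  1.82]
0.3 0.8 [-0.2   0.59  1.27  0.02  1.12  2.22]
0.3 1.2 [-0.2   0.59  1.27  0.02  1.12  2.62]
0.3 1.6 None
1 -1.6 [-0.23  0.44  1.6   0.15  0.59 -0.29]
1 -1.2 [-0.23  0.44  1.6   0.15  0.59  0.11]
1 -0.8 [-0.23  0.44  1.6   0.15  0.59  0.51]
1 -0.4 [-0.23  0.44  1.6   0.15  0.59  0.91]
1 -0.0 [-0.23  0.44  1.6   0.15  0.59  1.31]
1 0.4 [-0.23  0.44  1.6   0.15  0.59  1.71]
1 0.8 [-0.23  0.44  1.6   0.15  0.59  2.11]
1 1.2 [-0.23  0.44  1.6   0.15  0.59  2.51]
1 1.6 None
```

```bash
cat >> h.py <<'E'
def colpose(p,a,z):
    q=R.from_euler('z',p[2])*R.from_euler('y',-np.pi/6)*R.from_euler('zx',[a,np.pi])
    return cov(p,(-87,0,z)),q.as_quat()
E
python3 - <<'E'
from h import *
from bench import env,monitor
import sys
p=np.load("p2.npy");a0=.52;d=1.35-p[4]
def st(t):
    s=monitor.sense();print(t,round(s["clock"],2),round(s["finger_gap"],3),s["contact_force"].round(1),s["ft_torque"].round(2));return s
env.reach([.40,-.15,.45],tool(p,np.pi/6).as_quat())
env.reach(*colpose(p,a0,130)); st("pre")
P,Q=colpose(p,a0,23)
if env.movel(P,velocity=.06,guard=12): st("HIT");sys.exit()
st("at"); env.close_gripper(35); s=st("grip")
if .55<s["finger_gap"]<.75:
    j=np.array(s["joints"])
    for f in(.25,.5,.75,1):
        t=j.copy();t[5]-=d*f;env.set_joints(t);s=st(f)
    print(j[5]-s["joints"][5],d)
E
```

```text
pre 20.5 0.999 [-0.6  0.4 -0. ] [0.04 0.29 0.  ]
at 22.43 1.001 [ 0.6 -0.4  0.7] [-0.    0.22 -0.04]
grip 22.82 0.642 [-4.7  3.4  6.4] [0.52 0.34 0.27]
0.25 23.18 0.646 [-0.6  2.5  2.3] [0.33 0.2  0.33]
0.5 23.54 0.646 [3.5 4.2 0.9] [ 0.6  -0.3   0.47]
0.75 23.9 0.643 [1.  5.5 1.9] [ 0.76 -0.05  0.52]
1 24.26 0.642 [1.1 5.1 1.3] [0.66 0.11 0.54]
1.0367329482681278 1.0452022890440715
```

Run:
```python
from h import *
from bench import env,monitor,eyes
import cv2
p=np.load("p2.npy")
env.hold(.2);s=monitor.sense();print(s["joints"][5])
env.release()
s=monitor.sense();P=np.array(s["position"])-R.from_quat(s["ee_rot"]).apply([0,0,.13]);env.movel(P,velocity=.12)
env.reach([.40,-.15,.45],tool(p,np.pi/6).as_quat())
env.reach([.25,-.35,.40],tool(p,np.pi/6).as_quat())
def crop(n,x0,y0,w,h,k):
    a=np.mean([eyes.grab_frame(n)["frame"].astype(float) for _ in range(4)],0)
    a=np.clip(a*1.2,0,255).astype(np.uint8)[y0:y0+h,x0:x0+w,::-1]
    return cv2.resize(a,(w*k,h*k),interpolation=cv2.INTER_CUBIC)
cv2.imwrite("pics/e.png",np.hstack([crop("top",310,135,56,80,7),crop("side",260,160,54,80,7)]))
print(monitor.sense()["clock"])
```

```text
0.7886947711500216
28.6917
```

View pics/e.png

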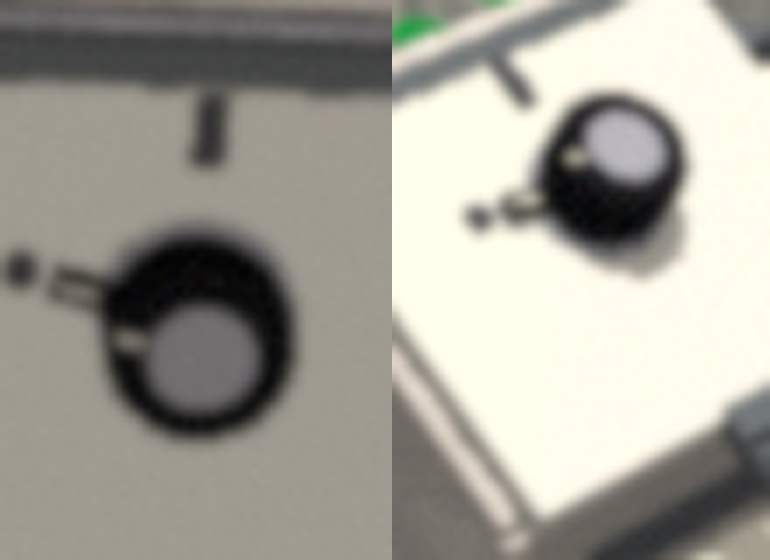

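The collar went the wrong way: the pointer is now at the dot (top crop (52,283) next to (20,270)), because j6 positive is clockwise. I'll turn it by +1.34.

Run:
```python
from h import *
from bench import env,monitor,eyes
import cv2,sys
p=np.load("p2.npy");a0=-.67;d=1.34
def st(t):
    s=monitor.sense();print(t,round(s["clock"],2),round(s["finger_gap"],3),s["contact_force"].round(1),s["ft_torque"].round(2));return s
env.reach([.40,-.15,.45],tool(p,np.pi/6).as_quat())
env.reach(*colpose(p,a0,130))
P,Q=colpose(p,a0,23)
if env.movel(P,velocity=.06,guard=12): st("HIT");sys.exit()
j=np.array(monitor.sense()["joints"])
env.close_gripper(35); s=st("grip")
if not .55<s["finger_gap"]<.75: sys.exit()
for f in(.25,.5,.75,1):
    t=j.copy();t[5]+=d*f;env.set_joints(t);s=st(f)
env.hold(.3);s=monitor.sense();print(s["joints"][5]-j[5],d)
env.release()
s=monitor.sense();P=np.array(s["position"])-R.from_quat(s["ee_rot"]).apply([0,0,.13]);env.movel(P,velocity=.12)
env.reach([.40,-.15,.45],tool(p,np.pi/6).as_quat())
env.reach([.25,-.35,.40],tool(p,np.pi/6).as_quat())
def crop(n,x0,y0,w,h,k):
    a=np.mean([eyes.grab_frame(n)["frame"].astype(float) for _ in range(4)],0)
    a=np.clip(a*1.2,0,255).astype(np.uint8)[y0:y0+h,x0:x0+w,::-1]
    return cv2.resize(a,(w*k,h*k),interpolation=cv2.INTER_CUBIC)
cv2.imwrite("pics/e2.png",np.hstack([crop("top",310,135,56,80,7),crop("side",260,160,54,80,7)]))
print(monitor.sense()["clock"])
```

```text
grip 33.27 0.643 [-6.2  2.3  5.3] [0.38 0.7  0.1 ]
0.25 33.69 0.641 [-5.   2.8  2.6] [0.4  0.69 0.03]
0.5 34.11 0.645 [-5.4  3.8  3.3] [0.44 0.69 0.1 ]
0.75 34.52 0.643 [-5.7  3.2  3.2] [0.55 0.66 0.1 ]
1 34.94 0.647 [-4.7  4.7  2.7] [0.55 0.66 0.18]
1.3401777190514128 1.34
39.475
```

View pics/e2.png

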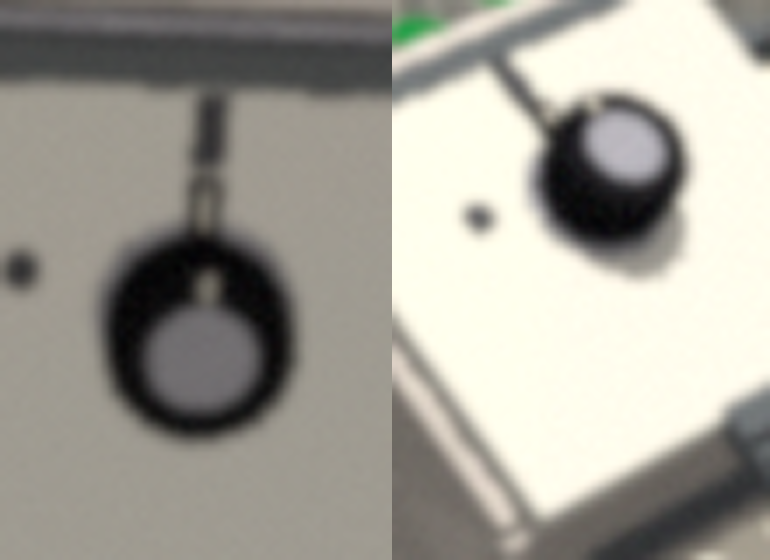

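The pointer at (205,177)–(204,230) lies on the bar's line (212,97)–(207,162). The mark on the collar's top, (208,285) against the hub at (202,357), gives the same direction within about 0.01 rad. The cover is still down and the arm is clear.

```bash
python3 -c "
from bench import job;print(job.hand_in())"
```

```text
the job is handed in; nothing more can be done
None
```

The job is handed in, with no verdict returned. The last pictures show the cover down on its stop and the collar pointer in line with the locked bar, after I first turned the collar the wrong way (back to the dot) and corrected it. The arm is clear, and I saw no contact with the pots, jar or tray but did not re-measure their positions.

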